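# Roll a sectional edge strip down flush with a hand roller

### The arm

A 6-joint arm with a two-finger parallel gripper is mounted at the origin on a cart in front of the work surface, level with it; the furniture and walls round the work are solid. World frame = base frame: x ahead of the robot, y to its left, z up, the work surface at z = 0. Lengths are in m, angles in rad, forces in N, time in s.
With the tool pointing down it reaches from about 0.3 to 0.95 m from the base axis. Payload 3.1 kg.
Tool frame: the origin (TCP) lies midway between the tips of the shut fingers; the grasp point (between the pads) lies 19 mm behind it; z points along the fingers, y is the line along which they close (so a half turn about z gives the same grasp; the last joint's range is limited). The gripper opens to 85 mm and grips with 20 to 120 N. Pads are 22 mm wide; open, the fingers measure 114 mm over their backs; the gripper's body (76 mm by 85 mm) begins 54 mm behind the grasp point. The pads swing forward as they close: fully open they stand 13 mm farther back than shut.
Start: joints at [-1.285, 0.308, 1.634, -0, 1.2, -0.07], TCP at [0.218, -0.586, 0.231] pointing down, gripper open.
Joint ranges: [-3.06, 3.06], [-0.79, 1.96], [0.05, 2.63], [-1.19, 4.34], [0.05, 2.64], [-2.94, 2.94]. Speed limits (rad/s): [2.79, 2.79, 3.14, 3.14, 3.14, 3.14].

### API

Orientations are given as a unit quaternion [x, y, z, w].
In Python, from rig import * gives the robot as it stands.
- The arm moves only by the tool jog_arm, never from a script. Its argument "plan" is a list that holds one entry, the list of rows, each a list of 5 numbers: the opening, from 0 (shut) to 1 (fully open), then the shift along the tool's x, y, z in m, then the turn about the tool's z in rad. A call has 1 to 5 rows; each row shifts and turns the commanded pose from where the row before left it, along the tool's axes as they then stand; what a row does not reach is not made up. A row lasts 1/12 s, in which the tool goes at most 41.7 mm and 7.16 degrees, less where a joint would pass 70% of its speed; a pose out of reach is approached as far as the arm can. A call is refused whole if a number of a shift passes 0.0417 or a number of a turn 0.125, either way. A call with a gripper value outside its range is refused whole. The fingers move at their own pace and stop on an object; "force" is the grip in N (left out, the last holds). Time passes only in rows, so rows that do not move let the fingers close. It gives the time, the measured TCP pose, the force, the opening and the grip force at its end, in the units of the state.
- sense(): the state, without advancing time (a new reading comes with each control period).
- capture(name): name is "scene" or "top" or "wrist"; returns a dict with "pixels" (480x640x3 uint8, red, green, blue), "intrinsics" (3x3 intrinsics, pixels), "distortion" ([k1, k2, p1, p2, k3] as OpenCV has them; the pictures are not rectified), "rvec" (rotation vector, rad) and "tvec" (3), from world to camera coordinates, as OpenCV has them. Camera axes: x right, y down, z forward; pixel columns grow to the right and rows downward; lengths in m; the calibration is good to about 2 mm. A picture is of the moment at which its call begins. There is no depth.
- finish_job(): hands the job in; it is judged then, once.
The state is a dict: "time_s": time; "joint_positions": joint angles; "qd": joint speeds; "effort": joint torques, N m; "ee_pos": TCP position; "tcp_rot": TCP orientation; "contact_force": force on the tool from outside, world axes, zero at the start; "wrist_torque": the same for the moment, N m; "finger_gap": finger opening in m; "grasp_force": force on a finger pad.
Only numpy, scipy, OpenCV 4.12 (cv2) and the standard library are available. Lean on these libraries where they do the work, as an engineer would, in place of code of your own. Each camera call takes 0.05 s, during which the arm holds its last target. There are 200 camera calls.

### The job

Take the hand roller from its stand and roll it along the strip on the upright board's edge, pressing firmly (about 15 N, and never more than 30 N), until all seven raised trim pieces are seated flush with the end pieces. Let only the roller touch the strip, put the roller back upright in its stand, fully home, and leave the other things where they are.

Things in the scene. Friction and masses are not known exactly. Their poses are not given: they have to be found in the camera images.
- fixture: Fixed: plywood base 82 x 290 x 12 mm, four cheek blocks (58 mm high) holding a board on edge (36 x 272 mm). Origin: centre of base underside, on the bench; y along the board, z up. On the board's upper edge, centred on x = 0, lies a dark strip 32 mm wide: glued end pieces (29 mm long, at y = -121 and +121 mm) and between them seven loose trim pieces, 5 mm proud or less
- strip_start (a point): Nominal centre of the top of the glued end piece next to trim1: y = -121 mm, 86 mm above the fixture's origin, as if the board stood level and at its normal height. But it stands on uneven packing, not measured: here the true strip is up to 5 mm higher or lower, and it slopes evenly along y by up to 40 mrad up or down. Its height must be felt. The board does not give under load.
- strip_end (a point): Nominal centre of the top of the other glued end piece, beyond trim7: y = +121 mm, 86 mm above the fixture's origin; truly up to 15 mm higher or lower (see strip_start). Seated trim pieces are flush with the line between the tops of the two end pieces.
- stand: Fixed open-topped plywood box for the roller, 60 x 72 x 56 mm outside, inside 40 (x) x 50 (y) mm, floor 6 mm thick. Origin: centre of its underside, on the bench; z up. The roller hangs in it by its shoulder plate on the rim, wheel inside, axle along the stand's x.
- roller: Hand roller, rigid, 0.3 to 0.5 kg, 112 mm tall, upright in the stand. Origin: wheel's lowest point (8 mm above the stand's origin when home); z up the handle. Black wheel 44 mm dia, 24 mm wide, axle along x, rolls along y; shoulder plate 44 (x) x 66 (y) mm at z = 48-54 mm; wooden handle 28 (x) x 30 (y) mm, z = 56-112 mm, gripped from above at z = 85 mm. Half a turn about z makes no difference.
- wheel (a joint): turn of the roller's wheel on its axle (rad), 0 at the start, nearly free: 44 mm of rolling is 2 rad, the sign depending on the direction
- trim1 (a joint): how far trim piece 1 (centred at y = -90 mm in the fixture) has been pushed down (m): 0 = 5 mm proud, 0.005 = fully seated and flush; it moves under about 8 N of downward push, stays where it is left and stops hard when seated
- trim2 (a joint): how far trim piece 2 (centred at y = -60 mm in the fixture) has been pushed down (m): 0 = 5 mm proud, 0.005 = fully seated and flush; it moves under about 8 N of downward push, stays where it is left and stops hard when seated
- trim3 (a joint): how far trim piece 3 (centred at y = -30 mm in the fixture) has been pushed down (m): 0 = 5 mm proud, 0.005 = fully seated and flush; it moves under about 8 N of downward push, stays where it is left and stops hard when seated
- trim4 (a joint): how far trim piece 4 (centred at y = 0 mm in the fixture) has been pushed down (m): 0 = 5 mm proud, 0.005 = fully seated and flush; it moves under about 8 N of downward push, stays where it is left and stops hard when seated
- trim5 (a joint): how far trim piece 5 (centred at y = 30 mm in the fixture) has been pushed down (m): 0 = 5 mm proud, 0.005 = fully seated and flush; it moves under about 8 N of downward push, stays where it is left and stops hard when seated
- trim6 (a joint): how far trim piece 6 (centred at y = 60 mm in the fixture) has been pushed down (m): 0 = 5 mm proud, 0.005 = fully seated and flush; it moves under about 8 N of downward push, stays where it is left and stops hard when seated
- trim7 (a joint): how far trim piece 7 (centred at y = 90 mm in the fixture) has been pushed down (m): 0 = 5 mm proud, 0.005 = fully seated and flush; it moves under about 8 N of downward push, stays where it is left and stops hard when seated
- pencil_flat: Bystander: flat red carpenter's pencil, 14 x 176 x 8 mm, lying in front of the stand. Origin: centre of its underside, z up.
- offcut_2: Bystander: small wooden offcut, 34 x 64 x 22 mm, behind the stand. Origin: centre of its underside, z up.
- try_square: Bystander: try square lying flat, 115 x 151 x 19 mm, left of the fixture. Origin: centre of its underside, z up.
- screw_jar: Bystander: amber jar of screws with black lid, 62 mm across, 84 mm tall, right of the stand. Origin: centre of its underside, z up.
- glue_bottle: Bystander: squeeze bottle of wood glue, 46 mm across, 156 mm tall, at the right. Origin: centre of its underside, z up.
- wax_tin: Bystander: flat round dark tin, 77 mm across, 32 mm tall, at the right. Origin: centre of its underside, z up.
- sanding_block: Bystander: sanding block, 60 x 107 x 30 mm, at the right. Origin: centre of its underside, z up.

How it is judged:
By the outcome, as a careful person would: the job done as asked, in the order asked, and still so for the second after the job is handed in, with the robot touching nothing.
It also fails if it takes over 72 s, if anything falls off the work surface, if the arm or the gripper's body presses on something with over 40 N, if the wrist force passes 120 N, or if a joint passes its speed limit or range.

## Working session

There is one attempt and no reset: what is moved stays moved. The work goes in short steps, Python scripts to look and compute and a tool call to move; the robot and the scene stay as the last step left them, time stands still between calls to the robot, and variables do not carry over. Pictures are saved under pics/ and viewed, at most 12 in all, crops included, and the job is handed in when it is done.

Besides the shell and the picture viewer there is one more tool, called after "Emit:" as name(argument=value, ...) on one line, values as JSON. jog_arm: Moves the arm, as the interface text tells. Its arguments: {"type":"object","properties":{"plan":{"type":"array"},"force":{"type":"number"}},"required":["plan"]}

```bash
mkdir -p pics
cat > h.py <<'E'
from rig import *
import numpy as np, cv2
def ray(c,u,v):
    R,_=cv2.Rodrigues(np.array(c["rvec"],float)); t=np.array(c["tvec"],float).ravel()
    p=cv2.undistortPoints(np.array([[[u,v]]],float),np.array(c["intrinsics"],float),np.array(c["distortion"],float))[0,0]
    return -R.T@t, R.T@np.array([p[0],p[1],1.])
def onz(c,u,v,z):
    o,d=ray(c,u,v); return o+d*(z-o[2])/d[2]
def proj(c,P):
    return cv2.projectPoints(np.array(P,float).reshape(-1,3),np.array(c["rvec"],float),np.array(c["tvec"],float),np.array(c["intrinsics"],float),np.array(c["distortion"],float))[0].reshape(-1,2)
def save(c,n): cv2.imwrite("pics/"+n,np.ascontiguousarray(c["pixels"][:,:,::-1]))
E
python3 - <<'E'
from h import *
import pickle
for n in("top","scene"):
    c=capture(n); save(c,n+"0.png"); pickle.dump(c,open(n+"0.pkl","wb")); print(n,ray(c,320,240))
s=sense(); print(s)
E
```

```text
top (array([0.23299159, 0.08912867, 2.00960324]), array([ 0.11083522, -0.00963414, -0.99383766]))
scene (array([-0.29565013, -0.41794719,  0.72777221]), array([ 0.68953263,  0.44935254, -0.56803111]))
{'time_s': 0.1, 'joint_positions': array([-1.28467486e+00,  3.08937817e-01,  1.63508421e+00, -7.60675507e-06,
        1.19967044e+00, -6.97006527e-02]), 'qd': array([ 0.00087662, -0.00159654, -0.00445041, -0.0004224 , -0.00010934,
        0.00143163]), 'effort': array([-5.72834488e-04, -4.16407835e+01, -2.77645004e+01, -4.56133648e-05,
        4.03662503e-03, -1.50552279e-05]), 'ee_pos': array([ 0.21748523, -0.58513883,  0.23013763]), 'tcp_rot': array([ 9.84214741e-01,  1.76975256e-01, -1.16911357e-04, -1.04338173e-03]), 'contact_force': array([-0.4306233 , -0.11084253, -0.15540703]), 'wrist_torque': array([ 0.02740762, -0.04330695, -0.01351459]), 'grasp_force': 0.0, 'finger_gap': 0.08529298393303823}
```

View pics/top0.png

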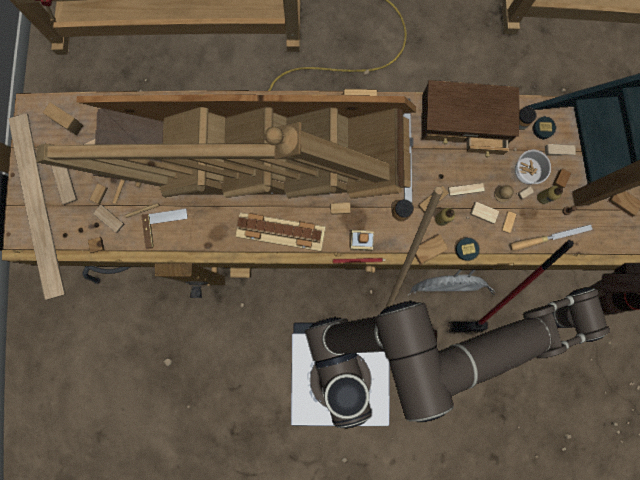

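View pics/scene0.png

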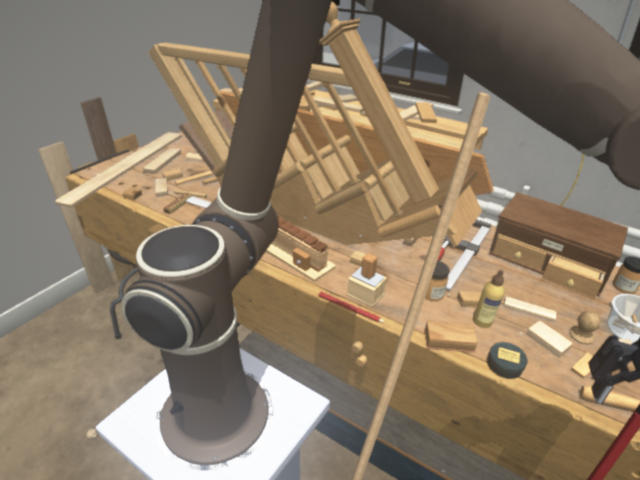

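The top view shows the fixture around px (281,231), the stand with the roller at (362,239) and the pencil at (357,261). A leaning pole runs from (440,190) to (390,310), between the arm and the stand. I'll measure these next.

Run:
```python
from h import *
import pickle
t=pickle.load(open("top0.pkl","rb")); s=pickle.load(open("scene0.pkl","rb"))
a=cv2.resize(t["pixels"][195:275,225:385],None,fx=5,fy=5,interpolation=cv2.INTER_CUBIC)
cv2.imwrite("pics/crop_t.png",np.ascontiguousarray(a[:,:,::-1]))
print("stand",onz(t,362,239,.056),onz(t,363,238,.12),"fix",onz(t,281,231,.086), "pix/m", t["intrinsics"][0])
# pole by two views: line from scene endpoints & top line plane
o,d1=ray(t,440,190);_,d2=ray(t,390,310); n=np.cross(d1,d2)
for u,v in [(483,95),(450,200),(415,310),(360,480)]:
    o2,d=ray(s,u,v); print("pole",o2+d*(n@(o-o2))/(n@d))
```

```text
stand [ 0.45502951 -0.06596548  0.056     ] [ 0.45093297 -0.06403473  0.12      ] fix [0.47560272 0.19522753 0.086     ] pix/m [607.07117131   0.         315.70599057]
pole [ 0.52274591 -0.22557084  0.507963  ]
pole [ 0.45936239 -0.22230619  0.31926949]
pole [ 0.38368974 -0.219277    0.08714211]
pole [ 0.23218482 -0.21531691 -0.3942013 ]
```

View pics/crop_t.png

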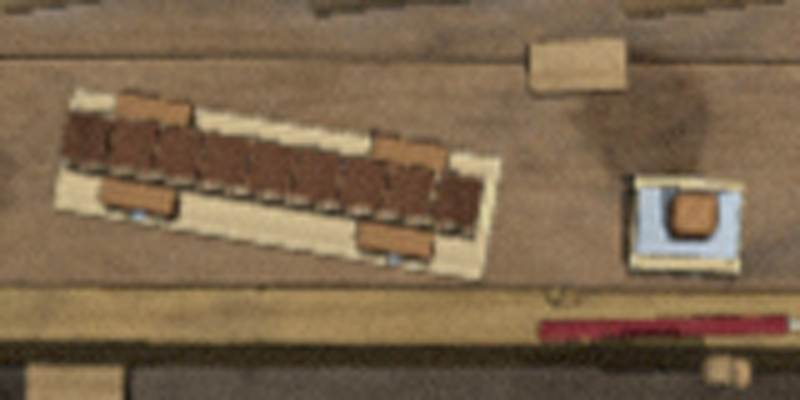

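The crop gives the fixture base corners at crop px (75,90), (500,158), (485,278) and (55,210). The stand spans (630..742, 175..275), with its long side along the world y axis, and the handle sits at (693,215). The pole lies in the plane y≈-0.22, so I'll sweep past it with the arm retracted.

Run:
```python
from h import *
import pickle
t=pickle.load(open("top0.pkl","rb")); s=pickle.load(open("scene0.pkl","rb"))
C=lambda u,v,z:onz(t,225+(u+.5)/5-.5,195+(v+.5)/5-.5,z)
P=[C(*p,.012) for p in[(75,90),(500,158),(485,278),(55,210)]]
for p in P: print(p)
print("centre",np.mean(P,0),[np.linalg.norm(P[i]-P[i-1]) for i in range(4)])
d=P[0]-P[1]+P[3]-P[2]; print("yaw of y axis vs world y deg",np.degrees(np.arctan2(-d[0],d[1])))
Q=[C(*p,.056) for p in[(632,176),(743,180),(740,273),(630,271)]]
print("stand",np.mean(Q,0)); d=Q[0]-Q[1]+Q[3]-Q[2]; print(np.degrees(np.arctan2(-d[0],d[1])),[np.linalg.norm(Q[i]-Q[i-1]) for i in range(4)])
print("handle",C(693,215,.12))
# rail/post: plane of top post line with scene points
o,d1=ray(t,280,140);_,d2=ray(t,385,175); n=np.cross(d1,d2)
for u,v in [(345,30),(390,110),(430,195)]:
    o2,d=ray(s,u,v); print("post",o2+d*(n@(o-o2))/(n@d))
o,d1=ray(t,50,152);_,d2=ray(t,260,152); n=np.cross(d1,d2)
for u,v in [(170,48),(320,70)]:
    o2,d=ray(s,u,v); print("rail",o2+d*(n@(o-o2))/(n@d))
```

```text
[0.54587961 0.33837654 0.012     ]
[0.5019714  0.05474533 0.012     ]
[0.42188804 0.06428808 0.012     ]
[0.46521192 0.34995801 0.012     ]
centre [0.48373774 0.20184199 0.012     ] [np.float64(0.08149481675578946), np.float64(0.2870097460850641), np.float64(0.08064991446387702), np.float64(0.28893644000128055)]
yaw of y axis vs world y deg -8.71148338736149
stand [ 0.45312339 -0.0655003   0.056     ]
-1.1857271659988986 [np.float64(0.06198463418781421), np.float64(0.07225413182697812), np.float64(0.060751719627506647), np.float64(0.07132044089541131)]
handle [ 0.45220015 -0.0646667   0.12      ]
post [0.62527081 0.1301627  0.56474665]
post [ 0.62217445 -0.00202806  0.40810111]
post [ 0.62783962 -0.12870061  0.22504921]
rail [0.64168331 0.7686757  0.44904869]
rail [0.63582812 0.20244373 0.46364245]
```

Emit:
jog_arm(plan=[[[1, 0, 0, 0, 0.125], [1, 0, 0, 0, 0.125], [1, 0, 0, 0, 0.125], [1, -0.013, -0.038, 0, 0], [1, -0.013, -0.038, 0, 0]]])

```text
time_s: 0.52
ee_pos: [0.1929, -0.5091, 0.2294]
tcp_rot: [1.0, -0.01, -0.0, -0.001]
contact_force: [-0.6, 0.3, 0.9]
finger_gap: 0.0852
grasp_force: 0.0
```

Emit:
jog_arm(plan=[[[1, -0.013, -0.038, 0, 0], [1, -0.013, -0.038, 0, 0], [1, -0.013, -0.038, 0, 0], [1, -0.013, -0.038, 0, 0]]])

```text
time_s: 0.85
ee_pos: [0.1434, -0.3541, 0.2304]
tcp_rot: [1.0, -0.01, -0.0, -0.001]
contact_force: [0.0, 0.7, 1.6]
finger_gap: 0.0854
grasp_force: 0.0
```

Emit:
jog_arm(plan=[[[1, 0.023, -0.027, -0.005, 0], [1, 0.023, -0.027, -0.005, 0], [1, 0.023, -0.027, -0.005, 0], [1, 0.023, -0.027, -0.005, 0], [1, 0.02, -0.027, 0, 0]]])

```text
time_s: 1.27
ee_pos: [0.2598, -0.2226, 0.2522]
tcp_rot: [1.0, -0.01, 0.001, 0.001]
contact_force: [0.9, 0.1, -0.1]
finger_gap: 0.0853
grasp_force: 0.0
```

Emit:
jog_arm(plan=[[[1, 0.015, -0.03, 0, 0], [1, 0.015, -0.03, 0, 0], [1, 0.015, -0.03, 0, 0], [1, 0.015, -0.03, 0, 0], [1, 0.03, -0.03, 0, 0]]])

```text
time_s: 1.68
ee_pos: [0.3495, -0.074, 0.2508]
tcp_rot: [1.0, -0.01, -0.001, 0.0]
contact_force: [1.2, -1.1, 0.7]
finger_gap: 0.0854
grasp_force: 0.0
```

Run:
```python
from h import *
import pickle
c=capture("wrist"); save(c,"w1.png"); pickle.dump(c,open("w1.pkl","wb")); s=sense(); print(s["ee_pos"],s["contact_force"],s["joint_positions"])
```

```text
[ 0.35588297 -0.06849002  0.25163371] [3.42017307 0.55837704 0.2948296 ] [-0.3166245  -0.26409136  2.17610115  0.00744436  1.22523075  1.2647901 ]
```

View pics/w1.png

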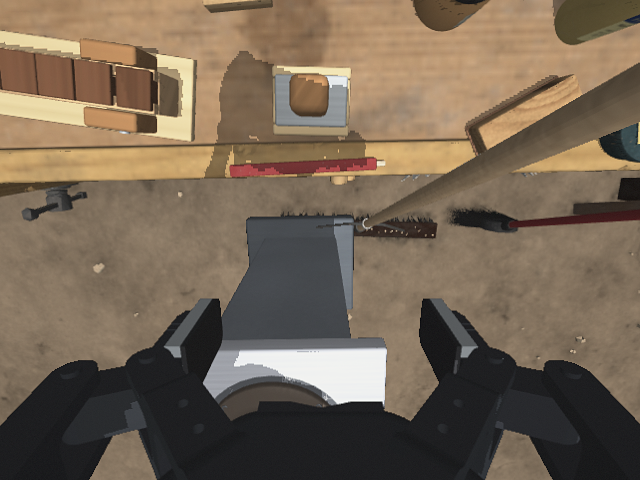

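The wrist view shows the stand at px (274..350, 67..134), the handle at (290..329, 73..115), the plate around it, and the near end of the fixture at left.

Run:
```python
from h import *
import pickle
c=pickle.load(open("w1.pkl","rb"))
Q=[onz(c,*p,.056) for p in[(274,67),(350,67),(349,134),(275,134)]]
print("stand",np.mean(Q,0)); d=Q[0]-Q[1]+Q[3]-Q[2]; print(np.degrees(np.arctan2(-d[0],d[1])),[np.linalg.norm(Q[i]-Q[i-1]) for i in range(4)])
H=[onz(c,*p,.120) for p in[(290,74),(328,74),(329,114),(291,114)]]
print("handle",np.mean(H,0),[np.linalg.norm(H[i]-H[i-1]) for i in range(4)])
for p in[(196,59),(193,140)]: print("fix corner",onz(c,*p,.012))
```

```text
stand [ 0.45534841 -0.0685317   0.056     ]
-1.0598905980133768 [np.float64(0.05797395077445018), np.float64(0.06880135964055949), np.float64(0.057962023833253586), np.float64(0.0706062529615053)]
handle [ 0.45415745 -0.06814637  0.12      ] [np.float64(0.027756386438512252), np.float64(0.028036564286177526), np.float64(0.027771892062545087), np.float64(0.028924955733687883)]
fix corner [0.50196831 0.0493723  0.012     ]
fix corner [0.42307332 0.06239021 0.012     ]
```

Emit:
jog_arm(plan=[[[1, 0.033, -0.001, 0, 0], [1, 0.033, -0.001, 0, 0], [1, 0.032, -0.001, 0.02, 0], [1, 0, 0, 0.04, 0], [1, 0, 0, 0, 0]]])

```text
time_s: 2.15
ee_pos: [0.445, -0.0733, 0.1848]
tcp_rot: [1.0, -0.009, -0.006, -0.002]
contact_force: [-2.6, 1.2, -2.1]
finger_gap: 0.0852
grasp_force: 0.0
```

Run:
```python
from h import *
c=capture("wrist"); save(c,"w2.png"); s=sense(); print(s["ee_pos"],s["contact_force"])
```

```text
[ 0.4451695  -0.07365503  0.1870173 ] [-0.61546341 -0.11769299  0.01068739]
```

View pics/w2.png

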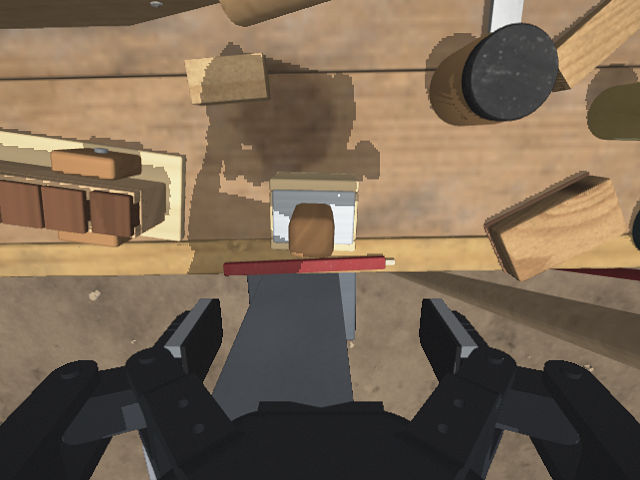

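Emit:
jog_arm(plan=[[[1, 0.009, -0.006, 0, 0], [1, 0, 0, 0.035, 0], [1, 0, 0, 0.02, 0], [1, 0, 0, 0, 0], [1, 0, 0, 0, 0]]])

```text
time_s: 2.62
ee_pos: [0.4585, -0.069, 0.1374]
tcp_rot: [1.0, -0.01, 0.0, 0.0]
contact_force: [0.0, -0.7, 0.9]
finger_gap: 0.0851
grasp_force: 0.0
```

Run:
```python
from h import *
c=capture("scene"); save(c,"s2.png"); 
a=cv2.resize(c["pixels"][200:340,270:430],None,fx=4,fy=4); cv2.imwrite("pics/s2c.png",np.ascontiguousarray(a[:,:,::-1]))
s=sense(); print(s["ee_pos"],s["contact_force"],s["tcp_rot"])
```

```text
[ 0.45959046 -0.06927617  0.13835004] [-0.11637754 -0.19329438  0.20562523] [ 9.99950834e-01 -9.76998010e-03  1.66218174e-03  3.39391219e-04]
```

View pics/s2c.png

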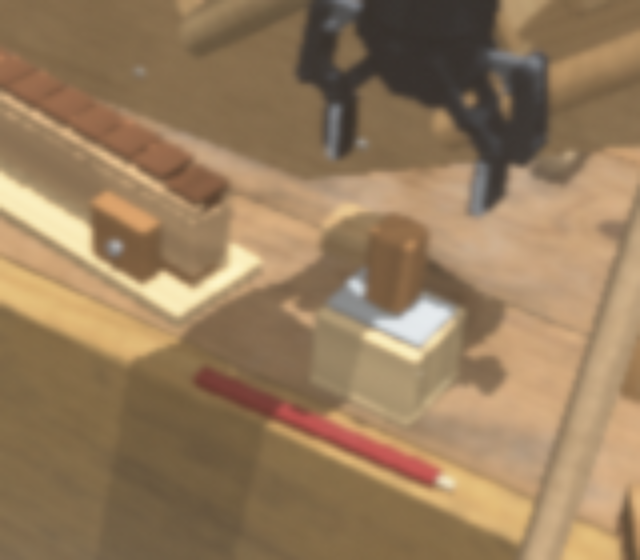

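The fingers straddle the handle, at crop (340,130) and (485,190), with the handle at (397,260) below. I'll make a small x correction and descend.

Emit:
jog_arm(plan=[[[1, -0.005, -0.001, 0.02, 0], [1, 0, 0, 0.03, 0], [1, 0, 0, 0.013, 0], [1, 0, 0, 0, 0], [1, 0, 0, 0, 0]]])

```text
time_s: 3.08
ee_pos: [0.4546, -0.0682, 0.0749]
tcp_rot: [1.0, -0.01, 0.001, 0.0]
contact_force: [-0.2, -0.5, 0.6]
finger_gap: 0.0854
grasp_force: 0.0
```

Emit:
jog_arm(plan=[[[0, 0, 0, 0, 0], [0, 0, 0, 0, 0], [0, 0, 0, 0, 0], [0, 0, 0, 0, 0], [0, 0, 0, 0, 0]]], force=30)

```text
time_s: 3.5
ee_pos: [0.4539, -0.0678, 0.0743]
tcp_rot: [1.0, -0.01, 0.001, -0.0]
contact_force: [0.4, -0.5, 3.9]
finger_gap: 0.0297
grasp_force: 30.8
```

Emit:
jog_arm(plan=[[[0, 0, 0, 0, 0], [0, 0, 0, 0, 0], [0, 0, 0, 0, 0], [0, 0, 0, 0, 0], [0, 0, 0, 0, 0]]])

```text
time_s: 3.92
ee_pos: [0.4539, -0.0678, 0.0742]
tcp_rot: [1.0, -0.01, 0.001, -0.0]
contact_force: [-0.9, 1.8, 6.5]
finger_gap: 0.0296
grasp_force: 31.2
```

Emit:
jog_arm(plan=[[[0, 0, 0, 0, 0], [0, 0, 0, 0, 0], [0, 0, 0, -0.01, 0], [0, 0, 0, -0.02, 0], [0, 0, 0, 0, 0]]], force=90)

```text
time_s: 4.33
ee_pos: [0.4552, -0.0684, 0.1057]
tcp_rot: [1.0, -0.009, 0.002, 0.001]
contact_force: [1.1, -1.1, -4.9]
finger_gap: 0.0289
grasp_force: 90.5
```

Emit:
jog_arm(plan=[[[0, 0, 0, -0.03, 0], [0, 0, 0, -0.03, 0], [0, 0, 0, -0.032, 0], [0, 0, 0, 0, 0], [0, 0, 0, 0, 0]]])

```text
time_s: 4.75
ee_pos: [0.4541, -0.0682, 0.1963]
tcp_rot: [1.0, -0.01, 0.002, 0.001]
contact_force: [0.2, 0.3, -5.0]
finger_gap: 0.029
grasp_force: 90.6
```

Run:
```python
from h import *
import pickle
f=[]
for n in("top","wrist","scene"):
    c=capture(n); save(c,n+"3.png"); pickle.dump(c,open(n+"3.pkl","wb")); s=sense(); f.append(s["contact_force"])
print(s["ee_pos"],np.mean(f,0),s["finger_gap"],s["grasp_force"])
cv2.imwrite("pics/cmb3.png",np.hstack([cv2.resize(cv2.imread("pics/wrist3.png"),(400,300)),cv2.resize(cv2.imread("pics/scene3.png")[170:350,230:470],(400,300))]))
```

```text
[ 0.45075649 -0.0672887   0.19265074] [-0.37938717  0.10034614 -5.00307614] 0.029391884292898157 90.5355978012085
```

View pics/cmb3.png

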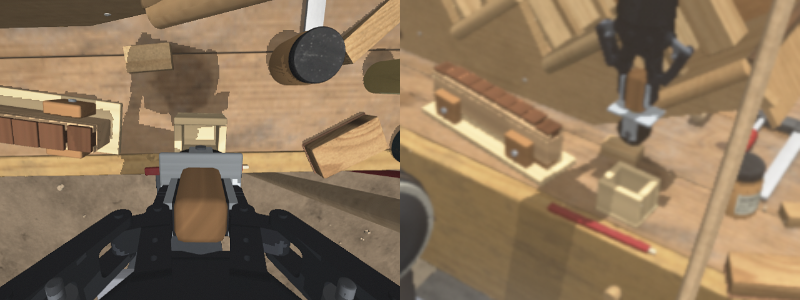

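The roller is held upright and clear of the stand, with about 4.9 N of weight to tare. Next I'll get the strip centreline from the top view with a colour mask.

Run:
```python
from h import *
import pickle
for n in("top0","top3","wrist3"):
    c=pickle.load(open(n+".pkl","rb")); p=c["pixels"]; hsv=cv2.cvtColor(p,cv2.COLOR_RGB2HSV)
    m=((hsv[...,2]<125)&(hsv[...,2]>35)&(hsv[...,1]>95)&((hsv[...,0]<13))).astype(np.uint8)
    if n[0]=="t": k=np.zeros_like(m); k[205:250,230:330]=1; m*=k
    else: k=np.zeros_like(m); k[150:260,0:170]=1; m*=k
    m=cv2.morphologyEx(m,cv2.MORPH_OPEN,np.ones((3,3)))
    cs,_=cv2.findContours(m,cv2.RETR_EXTERNAL,cv2.CHAIN_APPROX_NONE)
    pts=np.vstack([q for q in cs if cv2.contourArea(q)>15])[:,0].astype(float)
    W=np.array([onz(c,u,v,.089)[:2] for u,v in pts])
    (cx,cy),(w,h),a=cv2.minAreaRect(W.astype(np.float32)); d=np.array(cv2.boxPoints(((cx,cy),(w,h),a)))
    e=d[1]-d[0]; e2=d[2]-d[1]; e=e if np.linalg.norm(e)>np.linalg.norm(e2) else e2
    e*=np.sign(e[1]); print(n,len(cs),cx,cy,w,h,np.degrees(np.arctan2(-e[0],e[1])))
s=sense(); print(s["ee_pos"])
```

```text
top0 14 0.4856595993041992 0.21154803037643433 0.2193956971168518 0.02800077199935913 -9.159965
top3 10 0.47845593094825745 0.1698305606842041 0.19779732823371887 0.027112683281302452 -9.561194
wrist3 20 0.47174492478370667 0.1095377653837204 0.09925280511379242 0.03139916807413101 -7.6983023
[ 0.45075649 -0.0672887   0.19265074]
```

Emit:
jog_arm(plan=[[[0, 0, 0, 0, 0.07], [0, 0, 0, 0, 0.065], [0, -0.0025, -0.037, 0, 0], [0, -0.0025, -0.037, 0, 0], [0, -0.0025, -0.037, 0, 0]]])

```text
time_s: 5.32
ee_pos: [0.4608, 0.0436, 0.1927]
tcp_rot: [0.997, -0.078, -0.003, 0.0]
contact_force: [1.1, 1.2, -2.6]
finger_gap: 0.0289
grasp_force: 90.9
```

Emit:
jog_arm(plan=[[[0, -0.0025, -0.037, 0, 0], [0, 0, 0, 0, 0], [0, 0, 0, 0, 0], [0, 0, 0, 0, 0], [0, 0, 0, 0, 0]]])

```text
time_s: 5.73
ee_pos: [0.4649, 0.079, 0.1938]
tcp_rot: [0.997, -0.077, -0.002, 0.001]
contact_force: [-0.2, -0.0, -4.3]
finger_gap: 0.0288
grasp_force: 91.7
```

```bash
cat > st.py <<'E'
from h import *
th=np.radians(-8.9); ex=np.array([np.cos(th),np.sin(th)]); ey=np.array([-np.sin(th),np.cos(th)]); F=np.array([.484,.200])
def st():
    s=sense(); p=s["ee_pos"]; d=p[:2]-F
    from scipy.spatial.transform import Rotation as R
    r=R.from_quat(s["tcp_rot"]).as_matrix()
    print("t",s["time_s"],"fix x,y mm",np.round(1e3*np.array([d@ex,d@ey]),1),"z",round(p[2]*1e3,1),"yaw",np.degrees(np.arctan2(r[1,0],r[0,0])).round(2),"tilt",np.round(r[:2,2],3),"F",s["contact_force"].round(1),"T",s["wrist_torque"].round(2))
E
python3 - <<'E'
from st import *
import pickle
for n in("scene","wrist"):
    c=capture(n); save(c,n+"4.png")
st()
cv2.imwrite("pics/cmb4.png",np.hstack([cv2.resize(cv2.imread("pics/wrist4.png"),(400,300)),cv2.resize(cv2.imread("pics/scene4.png")[180:300,240:400],(400,300),interpolation=cv2.INTER_CUBIC)]))
E
```

```text
t 5.8333 fix x,y mm [   0.5 -122.7] z 194.5 yaw -8.94 tilt [-0.002 -0.   ] F [ 0.6 -0.7 -4. ] T [ 0.02  0.03 -0.04]
```

View pics/cmb4.png

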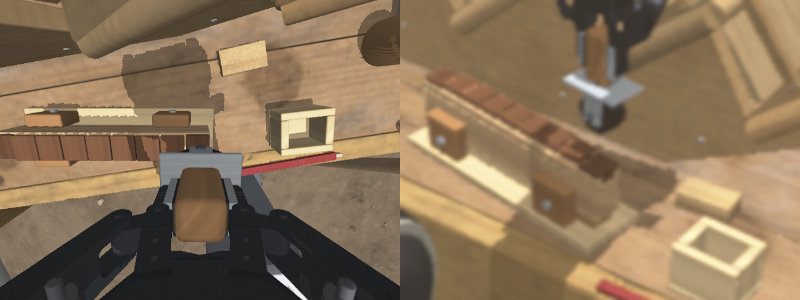

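Emit:
jog_arm(plan=[[[0, 0, 0, 0.02, 0], [0, 0, 0, 0.013, 0], [0, 0, 0, 0, 0], [0, 0, 0, 0, 0]]])

```text
time_s: 6.17
ee_pos: [0.4651, 0.079, 0.1615]
tcp_rot: [0.997, -0.078, -0.001, 0.0]
contact_force: [0.1, -0.3, -4.5]
finger_gap: 0.0292
grasp_force: 91.7
```

Emit:
jog_arm(plan=[[[0, 0, 0, 0.001, 0], [0, 0, 0, 0.001, 0], [0, 0, 0, 0, 0]]])

```text
time_s: 6.42
ee_pos: [0.4668, 0.0798, 0.1611]
tcp_rot: [0.997, -0.077, 0.001, -0.0]
contact_force: [0.0, -0.7, -4.0]
finger_gap: 0.0286
grasp_force: 91.7
```

```bash
python3 -c "
from st import *
st()"
```

```text
t 6.4167 fix x,y mm [   1.6 -121.4] z 161.1 yaw -8.86 tilt [0.002 0.   ] F [ 0.  -0.7 -4. ] T [0.   0.07 0.02]
```

Emit:
jog_arm(plan=[[[0, -0.0005, 0, 0.0015, 0], [0, 0, 0, 0.0015, 0], [0, 0, 0, 0, 0]]])

```text
time_s: 6.67
ee_pos: [0.4653, 0.0801, 0.1572]
tcp_rot: [0.997, -0.077, -0.0, 0.0]
contact_force: [-0.2, -0.4, -4.1]
finger_gap: 0.029
grasp_force: 91.7
```

Emit:
jog_arm(plan=[[[0, 0, 0, 0.001, 0], [0, 0, 0, 0.001, 0], [0, 0, 0, 0, 0]]])

```text
time_s: 6.92
ee_pos: [0.4653, 0.08, 0.155]
tcp_rot: [0.997, -0.077, -0.0, 0.0]
contact_force: [-0.0, -0.6, -4.6]
finger_gap: 0.0288
grasp_force: 91.7
```

Emit:
jog_arm(plan=[[[0, 0, 0, 0.001, 0], [0, 0, 0, 0.001, 0], [0, 0, 0, 0, 0]]])

```text
time_s: 7.17
ee_pos: [0.4653, 0.08, 0.153]
tcp_rot: [0.997, -0.077, -0.0, 0.0]
contact_force: [0.6, -0.4, -4.8]
finger_gap: 0.029
grasp_force: 91.7
```

Wheel bottom is at about 87 mm and there's no contact yet.

Emit:
jog_arm(plan=[[[0, 0, 0, 0.001, 0], [0, 0, 0, 0.001, 0], [0, 0, 0, 0, 0]]])

```text
time_s: 7.42
ee_pos: [0.4653, 0.08, 0.151]
tcp_rot: [0.997, -0.077, -0.0, 0.0]
contact_force: [-0.4, -0.6, -4.2]
finger_gap: 0.0291
grasp_force: 91.7
```

Emit:
jog_arm(plan=[[[0, 0, 0, 0.001, 0], [0, 0, 0, 0, 0]]])

```text
time_s: 7.58
ee_pos: [0.4656, 0.0801, 0.1509]
tcp_rot: [0.997, -0.077, -0.0, -0.0]
contact_force: [-2.0, -0.3, 0.8]
finger_gap: 0.0289
grasp_force: 92.6
```

Emit:
jog_arm(plan=[[[0, 0, 0, 0.0005, 0], [0, 0, 0, 0, 0]]])

```text
time_s: 7.75
ee_pos: [0.4657, 0.0802, 0.1509]
tcp_rot: [0.997, -0.077, -0.0, -0.0]
contact_force: [-3.4, 0.3, 3.5]
finger_gap: 0.029
grasp_force: 92.8
```

Emit:
jog_arm(plan=[[[0, 0, 0, 0.0005, 0], [0, 0, 0, 0, 0]]])

```text
time_s: 7.92
ee_pos: [0.4658, 0.0802, 0.1508]
tcp_rot: [0.997, -0.077, -0.0, -0.0]
contact_force: [-4.5, -0.3, 7.1]
finger_gap: 0.0288
grasp_force: 93.1
```

```bash
python3 -c "
from st import *
st()"
```

```text
t 7.9167 fix x,y mm [   0.5 -121.2] z 150.8 yaw -8.84 tilt [-0.  0.] F [-4.5 -0.3  7.1] T [ 0.01  0.87 -0.03]
```

Emit:
jog_arm(plan=[[[0, 0, -0.003, 0.0003, 0], [0, 0, -0.003, 0, 0], [0, 0, -0.003, 0, 0], [0, 0, -0.003, 0, 0]]])

```text
time_s: 8.25
ee_pos: [0.4676, 0.0905, 0.1509]
tcp_rot: [0.997, -0.076, 0.0, 0.002]
contact_force: [-4.3, -3.1, 9.0]
finger_gap: 0.0288
grasp_force: 93.4
```

```bash
python3 -c "
from st import *
st()"
```

```text
t 8.25 fix x,y mm [   0.7 -110.7] z 150.9 yaw -8.74 tilt [-0.    -0.004] F [-4.3 -3.1  9. ] T [-0.82  1.09  0.03]
```

Emit:
jog_arm(plan=[[[0, 0, -0.003, 0.0002, 0], [0, 0, -0.003, 0, 0], [0, 0, -0.003, 0, 0]]])

```text
time_s: 8.5
ee_pos: [0.4694, 0.1009, 0.1509]
tcp_rot: [0.997, -0.077, 0.0, -0.0]
contact_force: [-4.2, -0.6, 10.3]
finger_gap: 0.0291
grasp_force: 93.4
```

Emit:
jog_arm(plan=[[[0, 0, -0.003, 0, 0], [0, 0, -0.003, 0, 0], [0, 0, -0.003, 0, 0]]])

```text
time_s: 8.75
ee_pos: [0.4709, 0.1101, 0.151]
tcp_rot: [0.997, -0.077, 0.001, -0.0]
contact_force: [-3.9, -1.0, 9.7]
finger_gap: 0.0291
grasp_force: 93.4
```

```bash
python3 -c "
from st import *
st()"
```

```text
t 8.75 fix x,y mm [  1.  -90.8] z 151.0 yaw -8.84 tilt [0.001 0.001] F [-3.9 -1.   9.7] T [-0.03  0.96  0.  ]
```

Emit:
jog_arm(plan=[[[0, -0.0002, -0.003, 0, 0], [0, -0.0002, -0.003, 0, 0], [0, 0, -0.003, 0, 0], [0, 0, -0.003, 0, 0]]])

```text
time_s: 9.08
ee_pos: [0.4725, 0.1201, 0.1511]
tcp_rot: [0.997, -0.076, 0.001, 0.002]
contact_force: [-2.7, -4.7, 10.5]
finger_gap: 0.0296
grasp_force: 93.5
```

Emit:
jog_arm(plan=[[[0, 0, -0.003, 0, 0], [0, 0, -0.003, 0, 0], [0, 0, -0.003, 0, 0], [0, 0, -0.003, 0, 0]]])

```text
time_s: 9.42
ee_pos: [0.4747, 0.1339, 0.1511]
tcp_rot: [0.997, -0.077, 0.001, -0.0]
contact_force: [-3.7, 0.7, 8.9]
finger_gap: 0.029
grasp_force: 93.4
```

```bash
python3 -c "
from st import *
st()"
```

```text
t 9.4167 fix x,y mm [  1.  -66.7] z 151.1 yaw -8.85 tilt [0.002 0.001] F [-3.7  0.7  8.9] T [-0.06  0.72  0.02]
```

Emit:
jog_arm(plan=[[[0, -0.0002, -0.003, 0.0002, 0], [0, -0.0002, -0.003, 0, 0], [0, 0, -0.003, 0, 0], [0, 0, -0.003, 0, 0], [0, 0, -0.003, 0, 0]]])

```text
time_s: 9.83
ee_pos: [0.4769, 0.1472, 0.1513]
tcp_rot: [0.997, -0.076, 0.001, 0.002]
contact_force: [-3.3, -6.3, 11.8]
finger_gap: 0.0288
grasp_force: 93.6
```

Emit:
jog_arm(plan=[[[0, 0, -0.003, 0, 0], [0, 0, -0.003, 0, 0], [0, 0, -0.003, 0, 0], [0, 0, -0.003, 0, 0], [0, 0, -0.003, 0, 0]]])

```text
time_s: 10.25
ee_pos: [0.4796, 0.1639, 0.1514]
tcp_rot: [0.997, -0.077, 0.002, -0.001]
contact_force: [-3.4, -0.4, 9.5]
finger_gap: 0.029
grasp_force: 93.4
```

```bash
python3 -c "
from st import *
st()"
```

```text
t 10.25 fix x,y mm [  1.2 -36.4] z 151.4 yaw -8.85 tilt [0.004 0.001] F [-3.4 -0.4  9.5] T [-0.08  0.63  0.01]
```

Emit:
jog_arm(plan=[[[0, -0.0003, -0.003, 0, 0], [0, -0.0003, -0.003, 0, 0], [0, -0.0003, -0.003, 0, 0], [0, 0, -0.003, 0, 0], [0, 0, -0.003, 0, 0]]])

```text
time_s: 10.67
ee_pos: [0.4815, 0.177, 0.1515]
tcp_rot: [0.997, -0.076, 0.003, 0.001]
contact_force: [-1.5, -6.5, 11.9]
finger_gap: 0.029
grasp_force: 93.5
```

Emit:
jog_arm(plan=[[[0, 0, -0.003, 0, 0], [0, 0, -0.003, 0, 0], [0, 0, -0.003, 0, 0], [0, 0, -0.003, 0, 0], [0, 0, -0.003, 0, 0]]])

```text
time_s: 11.08
ee_pos: [0.4842, 0.1938, 0.1516]
tcp_rot: [0.997, -0.077, 0.003, -0.001]
contact_force: [-2.4, 0.2, 9.5]
finger_gap: 0.029
grasp_force: 93.3
```

```bash
python3 -c "
from st import *
st()"
```

```text
t 11.0833 fix x,y mm [ 1.1 -6.1] z 151.6 yaw -8.83 tilt [0.006 0.002] F [-2.4  0.2  9.5] T [-0.1   0.22 -0.01]
```

Emit:
jog_arm(plan=[[[0, -0.0003, -0.003, 0, 0], [0, -0.0003, -0.003, 0, 0], [0, -0.0003, -0.003, 0, 0], [0, 0, -0.003, 0, 0], [0, 0, -0.003, 0, 0]]])

```text
time_s: 11.5
ee_pos: [0.4861, 0.2072, 0.1518]
tcp_rot: [0.997, -0.076, 0.004, 0.001]
contact_force: [-0.1, -5.9, 9.6]
finger_gap: 0.0292
grasp_force: 93.4
```

Emit:
jog_arm(plan=[[[0, 0, -0.003, 0, 0], [0, 0, -0.003, 0, 0], [0, 0, -0.003, 0, 0], [0, 0, -0.003, 0, 0], [0, 0, -0.003, 0, 0]]])

```text
time_s: 11.92
ee_pos: [0.4887, 0.2238, 0.1519]
tcp_rot: [0.997, -0.077, 0.004, -0.001]
contact_force: [0.3, 0.1, 8.4]
finger_gap: 0.0293
grasp_force: 93.2
```

```bash
python3 -c "
from st import *
st()"
```

```text
t 11.9167 fix x,y mm [ 1.  24.2] z 151.9 yaw -8.82 tilt [0.008 0.002] F [0.3 0.1 8.4] T [-0.14 -0.06  0.02]
```

Emit:
jog_arm(plan=[[[0, 0, -0.003, 0.0003, 0], [0, 0, -0.003, 0, 0], [0, 0, -0.003, 0, 0], [0, 0, -0.003, 0, 0], [0, 0, -0.003, 0, 0]]])

```text
time_s: 12.33
ee_pos: [0.4908, 0.2368, 0.152]
tcp_rot: [0.997, -0.076, 0.004, 0.001]
contact_force: [-0.3, -6.6, 12.4]
finger_gap: 0.0289
grasp_force: 93.6
```

Emit:
jog_arm(plan=[[[0, 0, -0.003, 0, 0], [0, 0, -0.003, 0, 0], [0, 0, -0.003, 0, 0], [0, 0, -0.003, 0, 0], [0, 0, -0.003, 0, 0]]])

```text
time_s: 12.75
ee_pos: [0.4935, 0.2537, 0.1521]
tcp_rot: [0.997, -0.077, 0.004, -0.002]
contact_force: [-0.2, -0.5, 10.1]
finger_gap: 0.0292
grasp_force: 93.4
```

```bash
python3 -c "
from st import *
st()"
```

```text
t 12.75 fix x,y mm [ 1.1 54.6] z 152.1 yaw -8.82 tilt [0.009 0.003] F [-0.2 -0.5 10.1] T [-0.19  0.06 -0.02]
```

Emit:
jog_arm(plan=[[[0, 0, -0.003, 0, 0], [0, 0, -0.003, 0, 0], [0, 0, -0.003, 0, 0], [0, 0, -0.003, 0, 0], [0, 0, -0.003, 0, 0]]])

```text
time_s: 13.17
ee_pos: [0.4956, 0.2667, 0.1522]
tcp_rot: [0.997, -0.076, 0.004, 0.0]
contact_force: [0.4, -6.6, 11.7]
finger_gap: 0.029
grasp_force: 93.7
```

Emit:
jog_arm(plan=[[[0, 0, -0.003, 0, 0], [0, 0, -0.003, 0, 0], [0, 0, -0.003, 0, 0], [0, 0, -0.003, 0, 0], [0, 0, -0.003, 0, 0]]])

```text
time_s: 13.58
ee_pos: [0.4982, 0.2836, 0.1523]
tcp_rot: [0.997, -0.077, 0.004, -0.002]
contact_force: [0.6, -0.8, 9.6]
finger_gap: 0.0291
grasp_force: 93.4
```

```bash
python3 -c "
from st import *
st()"
```

```text
t 13.5833 fix x,y mm [ 1.1 84.8] z 152.3 yaw -8.82 tilt [0.009 0.003] F [ 0.6 -0.8  9.6] T [-0.14 -0.05  0.  ]
```

Emit:
jog_arm(plan=[[[0, 0, -0.003, 0.0001, 0], [0, 0, -0.003, 0, 0], [0, 0, -0.003, 0, 0], [0, 0, -0.003, 0, 0], [0, 0, -0.003, 0, 0]]])

```text
time_s: 14.0
ee_pos: [0.5007, 0.2986, 0.1525]
tcp_rot: [0.997, -0.077, 0.004, -0.002]
contact_force: [-0.3, -0.5, 9.6]
finger_gap: 0.0295
grasp_force: 93.5
```

Emit:
jog_arm(plan=[[[0, 0, -0.003, 0, 0], [0, 0, -0.003, 0, 0], [0, 0, -0.003, 0, 0], [0, 0, -0.003, 0, 0], [0, 0, -0.003, 0, 0]]])

```text
time_s: 14.42
ee_pos: [0.503, 0.3135, 0.1527]
tcp_rot: [0.997, -0.077, 0.005, -0.002]
contact_force: [-0.1, -1.1, 9.5]
finger_gap: 0.0292
grasp_force: 93.5
```

Emit:
jog_arm(plan=[[[0, 0, -0.003, 0, 0], [0, 0, -0.003, 0, 0]]])

```text
time_s: 14.58
ee_pos: [0.504, 0.3195, 0.1527]
tcp_rot: [0.997, -0.077, 0.005, -0.002]
contact_force: [0.1, -0.7, 9.9]
finger_gap: 0.0289
grasp_force: 93.4
```

```bash
python3 -c "
from st import *
st()"
```

```text
t 14.5833 fix x,y mm [  1.2 121.1] z 152.7 yaw -8.82 tilt [0.009 0.004] F [ 0.1 -0.7  9.9] T [-0.1  -0.06  0.01]
```

Emit:
jog_arm(plan=[[[0, 0, 0, -0.01, 0], [0, 0, 0, -0.02, 0], [0, 0, 0, -0.02, 0], [0, 0, 0, 0, 0], [0, 0, 0, 0, 0]]])

```text
time_s: 15.0
ee_pos: [0.5004, 0.3178, 0.1987]
tcp_rot: [0.997, -0.077, 0.001, -0.001]
contact_force: [-0.1, 0.0, -5.3]
finger_gap: 0.0287
grasp_force: 91.9
```

Emit:
jog_arm(plan=[[[0, 0, 0.035, 0, 0], [0, 0, 0.035, 0, 0], [0, 0, 0.035, 0, 0], [0, 0, 0.035, 0, 0], [0, 0, 0.035, 0, 0]]])

```text
time_s: 15.42
ee_pos: [0.4707, 0.1429, 0.1957]
tcp_rot: [0.997, -0.077, -0.002, 0.001]
contact_force: [0.8, -1.9, -3.9]
finger_gap: 0.0291
grasp_force: 91.7
```

Emit:
jog_arm(plan=[[[0, 0, 0.035, 0, 0], [0, 0, 0.035, 0, 0], [0, 0, 0.035, 0, 0], [0, 0, 0.035, 0, 0], [0, 0, 0.035, 0, 0]]])

```text
time_s: 15.83
ee_pos: [0.4438, -0.0296, 0.1962]
tcp_rot: [0.997, -0.077, -0.002, -0.0]
contact_force: [0.7, -0.1, -4.1]
finger_gap: 0.029
grasp_force: 91.7
```

Run:
```python
from st import *
import pickle
for n in("scene","top"):
    c=capture(n); save(c,n+"5.png"); pickle.dump(c,open(n+"5.pkl","wb"))
st(); print(sense()["ee_pos"])
cv2.imwrite("pics/cmb5.png",np.hstack([cv2.resize(cv2.imread("pics/top5.png")[190:270,230:390],(400,300)),cv2.resize(cv2.imread("pics/scene5.png")[180:300,240:400],(400,300),interpolation=cv2.INTER_CUBIC)]))
```

```text
t 15.9333 fix x,y mm [  -3.9 -235.9] z 196.2 yaw -9.15 tilt [-0.004 -0.002] F [ 1.   1.5 -4.2] T [ 0.01 -0.07  0.04]
[ 0.44368344 -0.03251017  0.19620248]
```

View pics/cmb5.png

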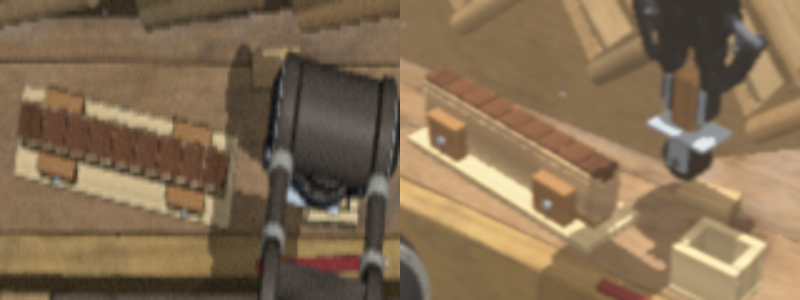

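Seen from both cameras, the strip now lies flat: in the scene crop the top runs evenly from (430,75) to (615,170). Next I return the roller to its stand.

Emit:
jog_arm(plan=[[[0, 0, 0, 0, -0.07], [0, 0, 0, 0, -0.065], [0, 0.011, 0.035, 0, 0], [0, 0, 0, 0, 0], [0, 0, 0, 0, 0]]])

```text
time_s: 16.35
ee_pos: [0.4558, -0.064, 0.1968]
tcp_rot: [1.0, -0.011, -0.001, -0.0]
contact_force: [-0.2, -0.3, -4.3]
finger_gap: 0.0292
grasp_force: 92.9
```

Emit:
jog_arm(plan=[[[0, 0, 0, 0.02, 0], [0, 0, 0, 0.02, 0], [0, 0, 0, 0, 0], [0, 0, 0, 0, 0], [0, 0, 0, 0, 0]]])

```text
time_s: 16.77
ee_pos: [0.4563, -0.0629, 0.1582]
tcp_rot: [1.0, -0.009, -0.0, -0.0]
contact_force: [0.8, -0.0, -5.0]
finger_gap: 0.0288
grasp_force: 92.6
```

```bash
python3 -c "
from st import *
st(); print(sense()['ee_pos'])"
```

```text
t 16.7667 fix x,y mm [  13.3 -264. ] z 158.2 yaw -1.07 tilt [-0.  0.] F [ 0.8 -0.  -5. ] T [-0.06 -0.03 -0.  ]
[ 0.45629643 -0.06289521  0.15823428]
```

Emit:
jog_arm(plan=[[[0, -0.0024, 0.0049, 0, 0], [0, 0, 0, 0.01, 0], [0, 0, 0, 0.01, 0], [0, 0, 0, 0, 0], [0, 0, 0, 0, 0]]])

```text
time_s: 17.18
ee_pos: [0.4527, -0.0681, 0.1371]
tcp_rot: [1.0, -0.01, -0.001, -0.0]
contact_force: [-0.3, -0.3, -4.3]
finger_gap: 0.0287
grasp_force: 92.9
```

Run:
```python
from st import *
c=capture("scene"); save(c,"s6.png"); st(); print(sense()["ee_pos"])
cv2.imwrite("pics/s6c.png",cv2.resize(cv2.imread("pics/s6.png")[220:310,320:440],(480,360),interpolation=cv2.INTER_CUBIC))
```

```text
t 17.2333 fix x,y mm [  11.2 -269.7] z 137.6 yaw -1.11 tilt [-0.001  0.   ] F [-0.9  0.3 -4.2] T [-0.03 -0.01 -0.01]
[ 0.45335611 -0.06820453  0.1376225 ]
```

View pics/s6c.png

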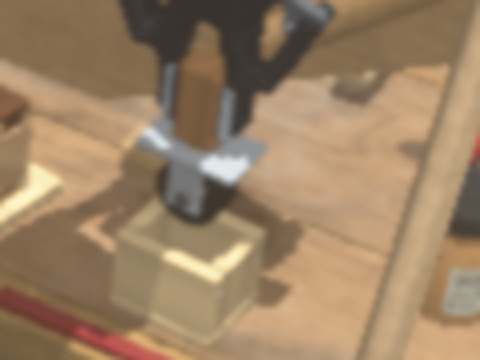

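The roller, at crop (195,190), hangs above the stand opening at (190,240) and is lined up. I'll lower it in steps.

Emit:
jog_arm(plan=[[[0, 0.0006, -0.0003, 0.01, 0], [0, 0, 0, 0.01, 0], [0, 0, 0, 0.005, 0], [0, 0, 0, 0, 0]]])

```text
time_s: 17.57
ee_pos: [0.4527, -0.0676, 0.1112]
tcp_rot: [1.0, -0.01, -0.002, -0.0]
contact_force: [-1.8, -0.9, -4.2]
finger_gap: 0.029
grasp_force: 92.9
```

Emit:
jog_arm(plan=[[[0, 0, 0, 0.01, 0], [0, 0, 0, 0.01, 0], [0, 0, 0, 0.008, 0], [0, 0, 0, 0, 0]]])

```text
time_s: 17.9
ee_pos: [0.4524, -0.0676, 0.0829]
tcp_rot: [1.0, -0.01, -0.002, -0.001]
contact_force: [-0.4, -0.1, -4.7]
finger_gap: 0.0288
grasp_force: 92.9
```

Emit:
jog_arm(plan=[[[0, 0.001, 0, 0.003, 0], [0, 0, 0, 0.003, 0], [0, 0, 0, 0.001, 0], [0, 0, 0, 0, 0]]])

```text
time_s: 18.23
ee_pos: [0.4555, -0.0681, 0.0781]
tcp_rot: [1.0, -0.01, -0.0, -0.0]
contact_force: [-0.3, 0.6, -4.2]
finger_gap: 0.0293
grasp_force: 92.9
```

Emit:
jog_arm(plan=[[[0, 0, 0, 0.001, 0], [0, 0, 0, 0, 0]]])

```text
time_s: 18.4
ee_pos: [0.4557, -0.0681, 0.0774]
tcp_rot: [1.0, -0.01, 0.0, 0.0]
contact_force: [1.0, -0.7, -3.9]
finger_gap: 0.029
grasp_force: 92.9
```

Emit:
jog_arm(plan=[[[0, 0, 0, 0.001, 0], [0, 0, 0, 0, 0]]])

```text
time_s: 18.57
ee_pos: [0.4555, -0.0681, 0.0762]
tcp_rot: [1.0, -0.01, 0.0, 0.0]
contact_force: [-0.5, 0.9, -3.9]
finger_gap: 0.0292
grasp_force: 92.9
```

Emit:
jog_arm(plan=[[[0, -0.001, 0, 0.001, 0], [0, 0, 0, 0, 0]]])

```text
time_s: 18.73
ee_pos: [0.4541, -0.068, 0.075]
tcp_rot: [1.0, -0.01, -0.0, -0.0]
contact_force: [-0.5, -0.9, -4.4]
finger_gap: 0.0292
grasp_force: 92.9
```

Emit:
jog_arm(plan=[[[0, 0, 0, 0.001, 0], [0, 0, 0, 0, 0]]])

```text
time_s: 18.9
ee_pos: [0.4545, -0.0681, 0.0745]
tcp_rot: [1.0, -0.01, -0.0, -0.0]
contact_force: [-0.8, -0.1, -0.3]
finger_gap: 0.0288
grasp_force: 93.4
```

Emit:
jog_arm(plan=[[[0, 0, 0, 0.0005, 0], [0, 0, 0, 0, 0]]])

```text
time_s: 19.07
ee_pos: [0.4545, -0.0681, 0.0745]
tcp_rot: [1.0, -0.01, -0.0, -0.0]
contact_force: [-3.4, -0.1, 4.4]
finger_gap: 0.0294
grasp_force: 94.1
```

Emit:
jog_arm(plan=[[[0, 0, 0, 0, 0], [0, 0, 0, 0, 0]]], force=20)

```text
time_s: 19.23
ee_pos: [0.4545, -0.0681, 0.0744]
tcp_rot: [1.0, -0.01, -0.0, -0.0]
contact_force: [-3.8, 0.3, 5.2]
finger_gap: 0.0289
grasp_force: 94.1
```

Emit:
jog_arm(plan=[[[1, 0, 0, 0, 0], [1, 0, 0, 0, 0], [1, 0, 0, 0, 0], [1, 0, 0, 0, 0], [1, 0, 0, 0, 0]]])

```text
time_s: 19.65
ee_pos: [0.4548, -0.0681, 0.0737]
tcp_rot: [1.0, -0.01, 0.0, 0.0]
contact_force: [-0.1, -0.3, 0.4]
finger_gap: 0.0851
grasp_force: 0.0
```

Emit:
jog_arm(plan=[[[1, 0, 0, 0, 0], [1, 0, 0, -0.02, 0], [1, 0, 0, -0.03, 0], [1, 0, 0, -0.035, 0], [1, 0, 0, -0.03, 0]]])

```text
time_s: 20.07
ee_pos: [0.4543, -0.068, 0.1901]
tcp_rot: [1.0, -0.01, -0.0, -0.0]
contact_force: [0.8, -0.1, 0.5]
finger_gap: 0.0854
grasp_force: 0.0
```

Emit:
jog_arm(plan=[[[1, -0.02, 0, -0.03, 0], [1, -0.03, 0, -0.03, 0], [1, -0.03, 0, 0, 0], [1, 0, 0, 0, 0], [1, 0, 0, 0, 0]]])

```text
time_s: 20.48
ee_pos: [0.3743, -0.0665, 0.2485]
tcp_rot: [1.0, -0.01, 0.001, 0.0]
contact_force: [-0.1, 0.4, -0.4]
finger_gap: 0.0852
grasp_force: 0.0
```

Run:
```python
from st import *
import pickle
c=capture("wrist"); save(c,"w7.png"); d=capture("scene"); save(d,"s7.png"); pickle.dump((c,d),open("7.pkl","wb")); st()
cv2.imwrite("pics/cmb7.png",np.hstack([cv2.resize(cv2.imread("pics/w7.png"),(400,300)),cv2.resize(cv2.imread("pics/s7.png")[200:320,270:430],(400,300),interpolation=cv2.INTER_CUBIC)]))
```

```text
t 20.5833 fix x,y mm [ -66.  -280.2] z 248.0 yaw -1.11 tilt [ 0.001 -0.   ] F [ 0.9 -0.6  0.4] T [0.03 0.01 0.01]
```

View pics/cmb7.png

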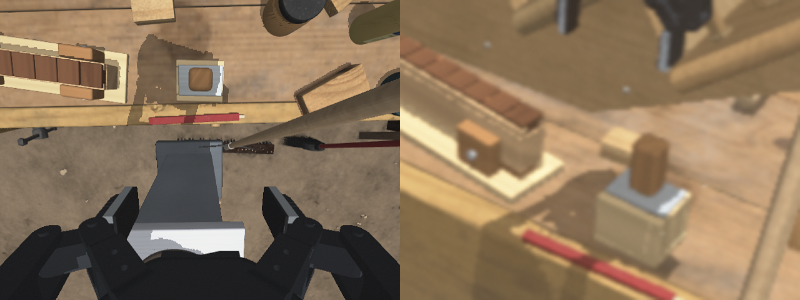

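The roller stands upright and home, with the handle at wrist-view (200,78) and the plate on the rim. The strip is flat, nothing else has moved, and the arm touches nothing, so I'm handing in.

```bash
python3 -c "
from rig import *
print(finish_job())"
```

```text
the job is handed in; nothing more can be done
None
```

I rolled the whole strip once at roughly 12 to 17 N, checking the force at the end of each short move; the wheel's height then ran in an even line between the two end pieces, so all seven trim pieces should be flush. The roller is back upright and home in its stand, nothing else in view appeared to have moved, and the job was handed in at about 21 s.

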